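# Torque down and lock a well-plate sealing clamp

### The arm

A 6-joint arm with a two-finger parallel gripper is mounted at the origin on a cart in front of the work surface, level with it; the furniture and walls round the work are solid. World frame = base frame: x ahead of the robot, y to its left, z up, the work surface at z = 0. Lengths are in m, angles in rad, forces in N, time in s.
With the tool pointing down it reaches from about 0.4 to 0.825 m from the base axis. Payload 7 kg.
Tool frame: the origin (TCP) lies at the very end of the fingers, on their centre line; the grasp point (between the pads) lies 19 mm behind it; x points along the fingers, y is the direction in which the jaws open and shut, and the axes are right-handed (so a half turn about x gives the same grasp; the last joint's range is limited). The gripper opens to 88 mm and grips with 3 to 60 N. Pads are 19 mm wide; open, the fingers measure 130 mm over their backs; the gripper's body (78 mm by 193 mm) begins 47 mm behind the grasp point.
Start: joints at [0.288, 0.359, 0.012, 0, -1.224, -0.288], TCP at [0.675, -0, 0.227] pointing down, gripper open.
Joint ranges: [-3.07, 3.07], [-1.43, 2.12], [-1.02, 1.25], [-3.03, 1.67], [-3.05, -0], [-3.03, 3.03]. Speed limits (rad/s): [2.39, 2.39, 3.01, 3.14, 3.14, 3.14].

### API

Orientations are given as [roll, pitch, yaw] about the fixed x, y, z axes, in that order (R = Rz(yaw) Ry(pitch) Rx(roll)).
In Python, from station import arm gives the robot as it stands.
- The arm moves only by the shell command python3 -m inch 'ROWS' [OPENING] [FORCE]. ROWS is text: rows parted by semicolons, each of 6 numbers parted by spaces: the shift along the world's x, y, z in units of 30 mm (1.0 is 30 mm), then the turn, a rotation vector about the world's x, y, z in units of 5 degrees (1.0 is 5 degrees). In form: dx dy dz wx wy wz; .... A call has 1 to 12 rows; each row shifts and turns the commanded pose from where the row before left it; what a row does not reach is not made up. A row lasts 1/8 s, in which the tool goes at most 62.5 mm and 10.7 degrees, less where a joint would pass 70% of its speed; a pose out of reach is approached as far as the arm can. A call is refused whole if a number of a shift passes 1 or a number of a turn 1, either way. A call with a gripper value outside its range is refused whole. OPENING is the opening, from 0 (shut) to 1 (fully open), set as the call begins (- or left out, the last holds). The fingers move at their own pace and stop on an object; FORCE is the grip in N (left out, the last holds). Time passes only in rows, so rows that do not move let the fingers close. It gives the time, the measured TCP pose, the force and the opening at its end, in the units of the state.
- arm.get_state(): the state, without advancing time (a new reading comes with each control period).
- arm.grab_frame(name): name is "scene" or "side" or "wrist"; returns a dict with "frame" (420x560x3 uint8, red, green, blue), "range_z" (420x560 float32, m along the optical axis (not along the pixel's ray), 0 where there is no reading), "mtx" (3x3 intrinsics, pixels), "pose" (4x4, takes a point from camera to world coordinates). Camera axes: x right, y up, looking along -z (the intrinsics and any distortion apply to the point x, -y, -z); pixel columns grow to the right and rows downward; lengths in m; the calibration is good to about 2 mm. The wrist camera is an equidistant fisheye: a pixel r from the principal point sees the ray r / f radians off the axis. A picture is of the moment at which its call begins.
- arm.job_done(): hands the job in, once; it reports no verdict.
Trained networks look in a picture, given as the dict that the camera call returned (one of the last four; its "shot" number tells which), for a name from the list of things; names that differ only in an ending like _2 or _b are one class to them, and where a whole thing is asked for, a point or a joint stands for the part that bears it (a point fixed in the world has none). Each returns a list of dicts, best first, with "confidence" (0 to 1); they miss things now and then, are a little off and sometimes report something else, mostly with a low value. They report only what shows in the picture. A call takes as long as a camera call. They do not tell look-alikes from the thing itself.
- arm.search_frame(picture, target): "extent" ([centre column, centre row, width, height] as shares, 0 to 1, of the picture: columns of its width, rows of its height, round what is visible of it).
- arm.masks_of(picture, target): "mask" (420x560 bool, what is visible of it) and "extent" ([centre column, centre row, width, height] as shares, 0 to 1, of the picture: columns of its width, rows of its height, round what is visible of it).
- arm.place_of(picture, target): "position" ([column, row] as shares, 0 to 1, of the picture: columns of its width, rows of its height: a listed point, or the origin of a listed thing).
The state is a dict: "t": time; "q": joint angles; "qd": joint speeds; "joint_efforts": joint torques, N m; "eef_pos": TCP position; "ee_rot": TCP orientation; "force": force on the tool from outside, world axes, zero at the start; "moment": the same for the moment, N m; "width": finger opening in m.
Only numpy, scipy, OpenCV 4.12 (cv2) and the standard library are available. Lean on these libraries where they do the work, as an engineer would, in place of code of your own. Each camera call takes 0.05 s, during which the arm holds its last target. There are 200 camera calls.

### The job

The frosted well plate in the bench clamp is to go on the shaker. Turn the clamp's black torque knob clockwise until its slip clutch clicks against the fully seated plate, and stop after one to three clicks; then swing the red locking lever fully shut along the bridge so that the screw cannot work loose. Let go of everything, and do not shift the plate or the things lying round the clamp.

Things in the scene. Friction and masses are not known exactly. Their poses are not given: they have to be found in the camera images.
- clamp: plate-sealing clamp of bare aluminium, standing fast on the desk (it cannot be pushed away), 130 (x) x 212 (y) x 136 mm tall. Origin: centre of its underside; x runs from its front to its back, y along its bridge to the left seen from the front, z up. The vertical screw is on the axis x = y = 0, the knob at its top.
- bridge_top (a point): point on the clamp's axis, level with the flat top of its bridge, 78 mm above the underside; axes as the clamp's. The bridge is 40 mm wide (x) and 212 mm long (y), on two columns. On its middle stands a dark screw housing 36 x 40 mm, top at 93 mm (brass ring to 96 mm).
- knob_grip (a point): on the knob's axis at mid-height, 123 mm above the clamp's underside. Ribbed black cylinder, 40 mm in diameter, 110 to 136 mm above the underside; it never rises or sinks. Grip it in any direction with 40 N or more, turn smoothly; clockwise from above tightens. Below it a drum of 33 mm diameter (102 to 110 mm), then only the thin screw: fingertips may reach down to 98 mm all round.
- knob (a joint): slip of the knob on its spring clutch, rad, 0 at the start; grows as it turns clockwise while the screw stands still. 12 clicks a turn (0.52 rad each). Turning freely takes 0.25 N m; as the pad is squeezed this climbs over 1 rad of turn to 0.32 N m, then it clicks: past the crest of a click (0.26 rad) the moment drops by over 0.1 N m, then climbs again. First click 2.3 to 5.5 rad from the start.
- platen: pressure plate, aluminium 84 x 127 x 8 mm with a grey rubber pad 5 mm thick below (squeezed 1 mm when tight), under the bridge and over the well plate; the knob drives it straight down, 7.5 mm a turn. Origin: centre of the unsqueezed pad's lower face, which starts 1.4 to 5 mm above the well plate's top; axes as the clamp's.
- plate: frosted 96-well plate, 85 x 128 x 14 mm, lying loose in the nest of the clamp's base below the platen. Origin: centre of its underside.
- lever (a joint): angle of the red locking lever, rad: 0 = open, pointing to the clamp's front (-x); it swings level, clockwise seen from above, to 1.57 = shut, along the bridge towards the clamp's +y end, against a stop. Starts between 0 and 0.5, stays where it is left. Takes 0.06 N m, about 0.1 N m from 0.6 rad on, where its cam begins to press a brake on the screw. Shut, the screw is locked.
- lever_pivot (a point): the lever's vertical pivot at the lever's mid-height, on the bridge, 38 mm from the screw's axis along the clamp's +y and 88 mm above its underside; axes as the clamp's. The pivot's head reaches up to 97 mm.
- lever_end (a point): middle of the lever's red grip, 60 mm from its pivot, 88 mm above the clamp's underside. The grip is 12 mm wide, 11 mm tall (82.5 to 93.5 mm above the underside) and lies 35 to 71 mm from the pivot. Its own x axis points along the lever, away from the pivot.
- tweezers: steel tweezers lying flat, 13 x 122 x 9 mm; a bystander. Origin: centre of the underside.
- pipette: white pipette lying flat, 37 x 237 x 29 mm; a bystander. Origin: under its middle.
- notebook: blue notebook, 105 x 152 x 14 mm; a bystander. Origin: centre of the underside.
- marker: black and white marker pen lying flat on the notebook, 17 x 135 x 16 mm; a bystander. Origin: centre of the underside.
Mind the look-alikes: they are no part of the job. What is shaped like the plate but turquoise is not meant.

How it is judged:
By the outcome, as a careful person would: the job done as asked, in the order asked, and still so for the second after the job is handed in, with the robot touching nothing.
It also fails if it takes over 72 s, if anything falls off the work surface, if the arm or the gripper's body presses on something with over 40 N, if the wrist force passes 120 N, or if a joint passes its speed limit or range.

## Working session

There is one attempt and no reset: what is moved stays moved. The work goes in short steps, Python scripts to look and compute and a shell command to move; the robot and the scene stay as the last step left them, time stands still between calls to the robot, and variables do not carry over. Pictures are saved under pics/ and viewed, about 8 in all and at most 12, crops included, and the job is handed in when it is done.

```bash
mkdir -p pics; cat > h.py <<'E'
import numpy as np, cv2
from station import arm
def ray(p,u,v):
    K=p["mtx"]; return np.array([(u-K[0,2])/K[0,0],-(v-K[1,2])/K[1,1],-1.])
def pt(p,u,v,z=None):
    T=p["pose"]; d=T[:3,:3]@ray(p,u,v)
    if z is None: s=p["range_z"][int(v),int(u)]
    else: s=(z-T[2,3])/d[2]
    return T[:3,3]+s*d
def cloud(p):
    v,u=np.mgrid[:420,:560]; K=p["mtx"]; Z=p["range_z"]
    c=np.stack([(u-K[0,2])/K[0,0]*Z,-(v-K[1,2])/K[1,1]*Z,-Z],-1)
    return c@p["pose"][:3,:3].T+p["pose"][:3,3]
def save(p,n): cv2.imwrite("pics/"+n,p["frame"][...,::-1])
E
python3 - <<'E'
from h import *
s=arm.get_state(); print(s["t"],s["eef_pos"],s["ee_rot"],s["width"])
ims=[]
for c in("scene","side"):
    p=arm.grab_frame(c); ims.append(p["frame"]); C=cloud(p)
    print(c,p["mtx"][0],p["pose"][:3,3])
    for n in("knob_grip","lever_pivot","lever_end","bridge_top","plate","clamp"):
        for r in arm.place_of(p,n)[:2]:
            u,v=r["position"][0]*560,r["position"][1]*420
            z={"knob_grip":.123,"lever_pivot":.088,"lever_end":.088,"bridge_top":.078,"plate":.02,"clamp":0}[n]
            print(c,n,round(r["confidence"],2),round(u),round(v),pt(p,u,v,z).round(3),pt(p,u,v).round(3))
cv2.imwrite("pics/a.png",cv2.resize(np.vstack(ims),None,fx=.71*1,fy=.71)[...,::-1])
for i,n in zip(ims,"12"): cv2.imwrite(f"pics/a{n}.png",i[...,::-1])
E
```

```text
0.0 [ 6.74488267e-01 -2.48475994e-05  2.25613704e-01] [ 1.66906788  1.56908059 -3.04340229] 0.08738751581874254
scene [511.3452035    0.         291.52834454] [-0.30174962 -0.43998238  0.8651596 ]
scene knob_grip 0.79 298 158 [0.55  0.063 0.123] [0.54  0.057 0.132]
scene lever_pivot 0.77 288 160 [0.568 0.104 0.088] [0.558 0.098 0.097]
scene lever_pivot 0.58 298 189 [0.485 0.023 0.088] [0.534 0.052 0.04 ]
scene lever_end 0.61 267 167 [0.515 0.131 0.088] [0.512 0.129 0.09 ]
scene bridge_top 0.56 297 173 [0.545 0.062 0.078] [0.539 0.059 0.084]
scene plate 0.95 211 165 [0.511 0.31  0.02 ] [0.52  0.319 0.01 ]
scene plate 0.57 297 189 [0.555 0.064 0.02 ] [0.536 0.053 0.039]
scene clamp 0.69 298 193 [0.562 0.065 0.   ] [0.525 0.043 0.038]
side [420.79039957   0.         283.72687522] [0.13126694 0.60057357 0.69033263]
side knob_grip 0.89 233 202 [0.556 0.061 0.123] [0.548 0.071 0.134]
side lever_pivot 0.94 221 225 [0.563 0.1   0.088] [0.56  0.103 0.092]
side lever_pivot 0.59 311 212 [ 0.414 -0.026  0.088] [ 0.446 -0.098  0.019]
side lever_end 0.72 230 238 [0.524 0.125 0.088] [0.521 0.129 0.093]
side bridge_top 0.91 233 219 [0.558 0.066 0.078] [0.546 0.081 0.095]
side plate 0.96 236 241 [0.551 0.073 0.02 ] [0.537 0.09  0.041]
side plate 0.89 176 336 [0.514 0.326 0.02 ] [0.517 0.324 0.015]
side clamp 0.72 236 245 [0.557 0.066 0.   ] [0.532 0.099 0.042]
```

View pics/a1.png

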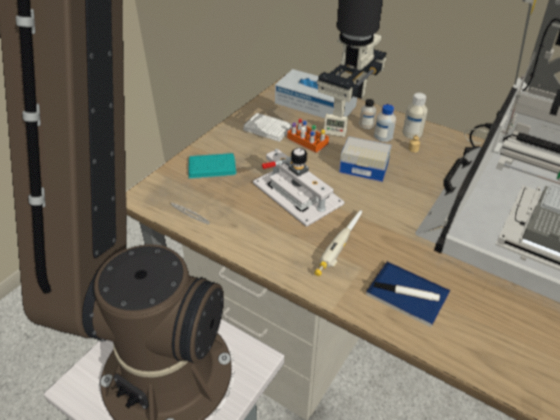

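View pics/a2.png

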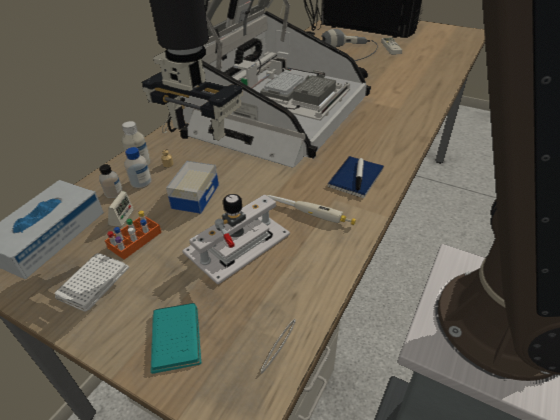

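Scene: clamp with the black knob at about (299,157), red lever at (268,164). Side: knob (233,202), lever (229,240), pipette close on the clamp's right, tweezers in front. Next I fit the clamp axis and yaw from depth.

```bash
cat > fit.py <<'E'
from h import *
from scipy.spatial.transform import Rotation as Ro
s=arm.get_state(); print("R\n",Ro.from_euler("xyz",s["ee_rot"]).as_matrix().round(2),s["q"].round(2))
for c in("scene","side"):
    p=arm.grab_frame(c); C=cloud(p); F=p["frame"].astype(int)
    near=np.hypot(C[...,0]-.555,C[...,1]-.063)<.14
    b=near&(abs(C[...,2]-.078)<.006)
    sat=F.max(-1)-F.min(-1)
    r=cv2.minAreaRect(C[b][:,:2].astype(np.float32)*1000); print(c,b.sum(),"bridge",r)
    k=near&(abs(C[...,2]-.136)<.006); print("knob top",k.sum(),cv2.minAreaRect(C[k][:,:2].astype(np.float32)*1000),C[k].mean(0))
    red=near&(F[...,0]>1.8*F[...,1])&(F[...,0]>100)&(C[...,2]>.07); Q=C[red]; print("red",red.sum(),cv2.minAreaRect(Q[:,:2].astype(np.float32)*1000),Q[:,2].max())
E
python3 fit.py
```

```text
R
 [[ 0. -1.  0.]
 [ 0.  0.  1.]
 [-1. -0.  0.]] [ 0.29  0.36  0.01 -0.   -1.22 -0.29]
scene 716 bridge ((533.0694580078125, 70.42198181152344), (212.8813018798828, 88.6572265625), 72.72129821777344)
knob top 137 ((554.3479614257812, 65.65943145751953), (38.4668083190918, 37.08788299560547), 50.487483978271484) [0.55179403 0.06272515 0.13453431]
red 70 ((522.354736328125, 129.81942749023438), (14.539350509643555, 34.24272155761719), 50.48676300048828) 0.09532253089962117
side 1056 bridge ((555.2528686523438, 65.26371765136719), (210.97731018066406, 43.53181838989258), 72.62272644042969)
knob top 197 ((554.8192749023438, 66.5068359375), (37.82539749145508, 37.329307556152344), 86.86254119873047) [0.55228898 0.06840992 0.1357872 ]
red 62 ((530.1483764648438, 124.5338134765625), (12.951263427734375, 56.73276138305664), 47.88774871826172) 0.0964963919445202
```

```bash
python3 -m inch '-1 .5 0 0 0 1;-1 .5 0 0 0 1;-1 .5 0 0 0 1;-1 .6 0 0 0 1;0 0 0 0 0 1;0 0 0 0 0 1' 1 55; python3 -c "
from h import *
s=arm.get_state();print(s['q'].round(3),s['eef_pos'])
p=arm.grab_frame('wrist');save(p,'w1.png');print(p['mtx'],p['pose'].round(3))
for n in('knob_grip','lever_pivot','lever_end','bridge_top'):
  for r in arm.place_of(p,n)[:2]:print(n,r['confidence'],r['position'][0]*560,r['position'][1]*420)
"
```

```text
t: 1.55
eef_pos: [0.5547, 0.0634, 0.2271]
ee_rot: [-1.661, 1.57, 0.437]
force: [1.1, 0.0, -0.2]
width: 0.0876
[ 0.464  0.166 -0.249  0.    -1.155  0.063] [0.55470466 0.06336585 0.22711456]
[[325.1922621    0.         284.76778909]
 [  0.         325.1922621  211.25944851]
 [  0.           0.           1.        ]] [[-0.865  0.484  0.135  0.591]
 [-0.502 -0.833 -0.233  0.001]
 [-0.    -0.269  0.963  0.385]
 [ 0.     0.     0.     1.   ]]
knob_grip 0.76 282.688 208.404
knob_grip 0.15 505.624 17.892
lever_pivot 0.87 252.89600000000002 227.094
lever_end 0.68 280.67199999999997 275.394
lever_end 0.33 282.8 188.412
bridge_top 0.8 281.12 198.114
```

```bash
cat >> h.py <<'E'
def wpt(p,u,v,z):
    K=p["mtx"]; a=np.array([u-K[0,2],v-K[1,2]]); r=np.hypot(*a); th=r/K[0,0]; a=a/max(r,1e-9)*np.sin(th)
    d=p["pose"][:3,:3]@np.array([a[0],-a[1],-np.cos(th)]); return p["pose"][:3,3]+(z-p["pose"][2,3])/d[2]*d
E
python3 -c "
from h import *
p=arm.grab_frame('wrist');
for n,z in(('knob_grip',.123),('lever_pivot',.088),('lever_end',.088),('bridge_top',.078)):
  for r in arm.place_of(p,n)[:1]:print(n,r['confidence'],wpt(p,r['position'][0]*560,r['position'][1]*420,z).round(4))
F=p['frame'].astype(int);red=(F[...,0]>1.8*F[...,1])&(F[...,0]>90);n,l,st,ce=cv2.connectedComponentsWithStats(red.astype(np.uint8))
for i in range(1,n):
  if st[i][4]>40:
    v,u=np.where(l==i);Q=np.array([wpt(p,a,b,.0935)[:2] for a,b in zip(u,v)]);print(st[i],ce[i],cv2.minAreaRect((Q*1000).astype(np.float32)))
"
```

```text
knob_grip 0.91 [0.5567 0.0636 0.123 ]
lever_pivot 0.88 [0.5702 0.1036 0.088 ]
lever_end 0.67 [0.5194 0.1317 0.088 ]
bridge_top 0.72 [0.5583 0.0652 0.078 ]
[  69  126   69   93 1417] [104.76146789 166.09315455] ((736.9435424804688, 130.14877319335938), (93.84696197509766, 53.42301940917969), 80.96810150146484)
[ 61 191  10  12  67] [ 64.52238806 197.14925373] ((765.7171630859375, 175.63381958007812), (13.604593276977539, 9.835638046264648), 61.88605499267578)
[267 258  19  19 210] [275.48571429 268.05238095] ((529.2803344726562, 126.0596694946289), (11.36835765838623, 21.959867477416992), 53.77562713623047)
```

View pics/w1.png

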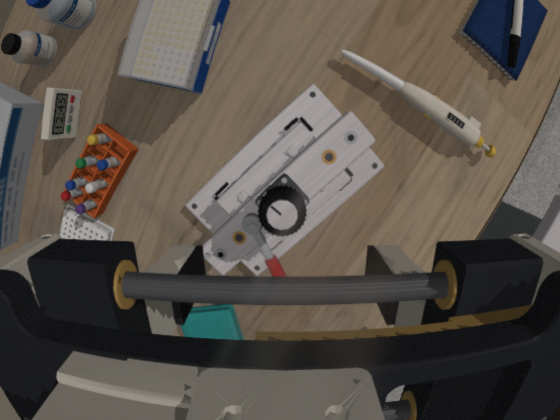

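Fisheye view: knob at (282,210), pivot (240,238), red grip (276,268), pipette clear to the right. The axis comes out at about (0.5555, 0.065) with clamp yaw −17.3°. I'll pre-turn counter-clockwise, then descend.

```bash
python3 -m inch '0.03 0.05 0 0 0 1;0 0 0 0 0 1;0 0 0 0 0 1;0 0 0 0 0 1;0 0 0 0 0 1;0 0 0 0 0 1;0 0 0 0 0 1;0 0 0 0 0 1;0 0 0 0 0 1;0 0 0 0 0 1;0 0 0 0 0 1;0 0 0 0 0 1'
python3 -m inch '0 0 0 0 0 1;0 0 0 0 0 1;0 0 0 0 0 1;0 0 0 0 0 1;0 0 0 0 0 1;0 0 0 0 0 1;0 0 0 0 0 1;0 0 0 0 0 1;0 0 0 0 0 1;0 0 0 0 0 1;0 0 0 0 0 1;0 0 0 0 0 1'
python3 -m inch '0 0 -.5 0 0 1;0 0 -.5 0 0 1;0 0 -.5 0 0 1;0 0 -.5 0 0 1;0 0 -.5 0 0 1;0 0 -.5 0 0 1;0 0 -.5 0 0 1;0 0 0 0 0 1'
python3 -c "
from station import arm
s=arm.get_state();print(s['q'].round(3),s['eef_pos'],s['t'])"
```

```text
t: 3.55
eef_pos: [0.5559, 0.0644, 0.2265]
ee_rot: [0.417, 1.571, -2.722]
force: [-0.3, 0.4, -0.2]
width: 0.0877
t: 5.05
eef_pos: [0.5559, 0.0644, 0.2265]
ee_rot: [-0.373, 1.571, -2.465]
force: [-0.2, -0.1, -0.0]
width: 0.0878
t: 6.05
eef_pos: [0.5551, 0.0641, 0.1202]
ee_rot: [-1.378, 1.568, -2.772]
force: [0.7, -0.5, -0.0]
width: 0.0875
[ 0.465  0.265 -0.387 -0.    -0.922  2.853] [0.55510688 0.06413065 0.12016259] 6.05
```

```bash
python3 -m inch '0 0.02 -.35 0 0 0;0 0 -.15 0 0 0'
python3 -m inch '0 0 0 0 0 0;0 0 0 0 0 0;0 0 0 0 0 0;0 0 0 0 0 0;0 0 0 0 0 0;0 0 0 0 0 0' .3 50
cat > st.py <<'E'
from station import arm
s=arm.get_state();print('   q6',s['q'][5].round(3),'pos',s['eef_pos'].round(4),'F',s['force'].round(1),'M',s['moment'].round(3),'w',s['width'].round(4))
E
python3 st.py
```

```text
t: 6.3
eef_pos: [0.5555, 0.065, 0.1057]
ee_rot: [-1.473, 1.57, -2.871]
force: [0.3, 0.2, -0.1]
width: 0.0876
t: 7.05
eef_pos: [0.5568, 0.0653, 0.1068]
ee_rot: [1.616, 1.569, 0.22]
force: [3.1, -0.1, -2.7]
width: 0.0389Traceback (most recent call last):
  File "st.py", line 2, in <module>
    s=arm.get_state();print('   q6',s['q'][5].round(3),'pos',s['eef_pos'].round(4),'F',s['force'].round(1),'M',s['moment'].round(3),'w',s['width'].round(4))
                                                                                                                                        ^^^^^^^^^^^^^^^^
AttributeError: 'float' object has no attribute 'round'
```

```bash
sed -i "s/s\['width'\].round(4)/round(s['width'],4)/" st.py
python3 -m inch '0.02 0 0 0 0 -.4;0.02 0 0 0 0 -.8;0 0 0 0 0 -.8;0 0 0 0 0 -.8;0 0 0 0 0 -.8' | tail -1; python3 st.py
python3 -m inch '0 0 0 0 0 -.8;0 0 0 0 0 -.8;0 0 0 0 0 -.8;0 0 0 0 0 -.8;0 0 0 0 0 -.8' | tail -1; python3 st.py
python3 -m inch '0 0 0 0 0 -.8;0 0 0 0 0 -.8;0 0 0 0 0 -.8;0 0 0 0 0 -.8;0 0 0 0 0 -.8' | tail -1; python3 st.py
python3 -m inch '0 0 0 0 0 -.8;0 0 0 0 0 -.8;0 0 0 0 0 -.8;0 0 0 0 0 -.8;0 0 0 0 0 -.8' | tail -1; python3 st.py
```

```text
width: 0.039
   q6 2.533 pos [0.5571 0.0653 0.1068] F [1.1 0.3 0.9] M [ 0.148 -0.33   0.243] w 0.039
width: 0.0392
   q6 2.184 pos [0.5573 0.0652 0.1068] F [2.6 0.6 0.6] M [-0.073 -0.601  0.196] w 0.0392
width: 0.0391
   q6 1.835 pos [0.5574 0.0651 0.1068] F [ 2.8  0.1 -0.1] M [-0.277 -0.867  0.261] w 0.0391
width: 0.0395
   q6 1.486 pos [0.5575 0.065  0.1068] F [ 3.4 -2.  -0.5] M [-0.534 -1.096  0.241] w 0.0395
```

```bash
for i in 1; do
python3 -m inch '0 0 0 0 0 -.8;0 0 0 0 0 -.8' | tail -1; python3 st.py
python3 -m inch '0 0 0 0 0 -.8;0 0 0 0 0 -.8' | tail -1; python3 st.py
python3 -m inch '0 0 0 0 0 -.8;0 0 0 0 0 -.8' | tail -1; python3 st.py
python3 -m inch '0 0 0 0 0 -.8;0 0 0 0 0 -.8' | tail -1; python3 st.py
python3 -m inch '0 0 0 0 0 -.8;0 0 0 0 0 -.8' | tail -1; python3 st.py
python3 -m inch '0 0 0 0 0 -.8;0 0 0 0 0 -.8' | tail -1; python3 st.py
python3 -m inch '0 0 0 0 0 -.8;0 0 0 0 0 -.8' | tail -1; python3 st.py
done | grep q6
```

```text
q6 1.346 pos [0.5576 0.0649 0.1068] F [ 4.2 -2.2 -0.4] M [-0.732 -1.193  0.24 ] w 0.0392
   q6 1.207 pos [0.5576 0.0648 0.1068] F [ 4.4 -2.  -1.2] M [-0.884 -1.241  0.267] w 0.0388
   q6 1.067 pos [0.5576 0.0647 0.1068] F [ 4.  -2.9 -0.2] M [-1.015 -1.292  0.217] w 0.039
   q6 0.927 pos [0.5576 0.0646 0.1068] F [ 3.5 -2.4 -1.1] M [-1.105 -1.289  0.248] w 0.039
   q6 0.788 pos [0.5576 0.0646 0.1068] F [ 3.3 -2.8 -1.5] M [-1.233 -1.326  0.24 ] w 0.039
   q6 0.648 pos [0.5575 0.0645 0.1068] F [ 3.  -3.6 -0.8] M [-1.346 -1.333  0.279] w 0.0391
   q6 0.509 pos [0.5575 0.0645 0.1068] F [ 4.  -4.  -0.7] M [-1.426 -1.312  0.291] w 0.0388
```

```bash
for i in 1; do
python3 -m inch '0 0 0 0 0 -.8' | tail -1; python3 st.py
python3 -m inch '0 0 0 0 0 -.8' | tail -1; python3 st.py
python3 -m inch '0 0 0 0 0 -.8' | tail -1; python3 st.py
python3 -m inch '0 0 0 0 0 -.8' | tail -1; python3 st.py
python3 -m inch '0 0 0 0 0 -.8' | tail -1; python3 st.py
python3 -m inch '0 0 0 0 0 -.8' | tail -1; python3 st.py
python3 -m inch '0 0 0 0 0 -.8' | tail -1; python3 st.py
done | grep q6
```

```text
q6 0.439 pos [0.5574 0.0644 0.1068] F [ 4.  -3.1 -1.2] M [-1.465 -1.304  0.228] w 0.0389
   q6 0.369 pos [0.5574 0.0644 0.1068] F [ 3.  -4.5 -0.1] M [-1.484 -1.263  0.285] w 0.039
   q6 0.299 pos [0.5574 0.0644 0.1068] F [ 2.9 -4.1  0.1] M [-1.559 -1.305  0.294] w 0.0391
   q6 0.229 pos [0.5574 0.0643 0.1068] F [ 2.6 -4.8  0. ] M [-1.528 -1.214  0.316] w 0.0392
   q6 0.16 pos [0.5573 0.0643 0.1068] F [ 2.5 -4.7  1. ] M [-1.63  -1.232  0.291] w 0.0391
   q6 0.09 pos [0.5573 0.0643 0.1068] F [ 3.2 -4.7 -0.7] M [-1.614 -1.161  0.364] w 0.0394
   q6 0.02 pos [0.5573 0.0643 0.1068] F [ 2.7 -5.6 -0.3] M [-1.603 -1.101  0.303] w 0.0393
```

```bash
for i in 1; do
python3 -m inch '0 0 0 0 0 -.8' | tail -1; python3 st.py
python3 -m inch '0 0 0 0 0 -.8' | tail -1; python3 st.py
python3 -m inch '0 0 0 0 0 -.8' | tail -1; python3 st.py
python3 -m inch '0 0 0 0 0 -.8' | tail -1; python3 st.py
python3 -m inch '0 0 0 0 0 -.8' | tail -1; python3 st.py
python3 -m inch '0 0 0 0 0 -.8' | tail -1; python3 st.py
done | grep q6
```

```text
q6 -0.05 pos [0.5572 0.0642 0.1068] F [ 3.1 -4.4  0.1] M [-1.644 -1.109  0.296] w 0.0391
   q6 -0.12 pos [0.5572 0.0642 0.1068] F [ 3.  -3.3 -0.2] M [-1.662 -1.056  0.333] w 0.0391
   q6 -0.19 pos [0.5572 0.0642 0.1068] F [ 2.1 -4.9  0.7] M [-1.666 -1.011  0.196] w 0.039
   q6 -0.26 pos [0.5571 0.0642 0.1068] F [ 3.  -4.5  0.5] M [-1.667 -1.015  0.084] w 0.0389
   q6 -0.329 pos [0.5571 0.0641 0.1068] F [ 1.8 -4.5 -0.2] M [-1.715 -0.944 -0.028] w 0.0392
   q6 -0.399 pos [0.557  0.0642 0.1067] F [ 2.4 -4.1 -0.3] M [-1.642 -0.915  0.113] w 0.0394
```

First click seen: the moment fell from 0.33 to about 0 past q6 = −0.15. I'll go on one click to be sure.

```bash
for i in 1; do
python3 -m inch '0 0 0 0 0 -.8' | tail -1; python3 st.py
python3 -m inch '0 0 0 0 0 -.8' | tail -1; python3 st.py
python3 -m inch '0 0 0 0 0 -.8' | tail -1; python3 st.py
python3 -m inch '0 0 0 0 0 -.8' | tail -1; python3 st.py
python3 -m inch '0 0 0 0 0 -.8' | tail -1; python3 st.py
python3 -m inch '0 0 0 0 0 -.8' | tail -1; python3 st.py
python3 -m inch '0 0 0 0 0 -.8' | tail -1; python3 st.py
done | grep q6
```

```text
q6 -0.469 pos [0.557  0.0642 0.1068] F [ 0.8 -5.   1.2] M [-1.656 -0.831  0.15 ] w 0.039
   q6 -0.539 pos [0.557  0.0641 0.1068] F [ 2.1 -4.   0.9] M [-1.625 -0.72   0.259] w 0.0391
   q6 -0.608 pos [0.5569 0.0642 0.1068] F [ 1.1 -3.6  1. ] M [-1.587 -0.726  0.293] w 0.039
   q6 -0.678 pos [0.5569 0.0642 0.1068] F [ 1.1 -3.8  1.7] M [-1.585 -0.646  0.235] w 0.0389
   q6 -0.748 pos [0.5569 0.0642 0.1067] F [ 1.6 -4.1  1. ] M [-1.562 -0.601  0.191] w 0.0395
   q6 -0.818 pos [0.5568 0.0641 0.1068] F [ 1.5 -3.8  1.1] M [-1.517 -0.54   0.044] w 0.0392
   q6 -0.888 pos [0.5568 0.0642 0.1068] F [ 1.7 -4.6  1.8] M [-1.45  -0.538 -0.02 ] w 0.0391
```

Two clicks counted (crests near q6 = −0.15 and −0.67). Now releasing, lifting, and turning towards the lever.

```bash
python3 -m inch '0 0 0 0 0 0;0 0 0 0 0 0;0 0 0 0 0 0;0 0 0 0 0 0' .8 20; python3 st.py
python3 -m inch '0 0 .7 0 0 0;0 0 .9 0 0 0;0 0 .9 0 0 1;0 0 .9 0 0 1;0 0 0 0 0 1;0 0 0 0 0 1;0 0 0 0 0 1;0 0 0 0 0 1;0 0 0 0 0 1;0 0 0 0 0 1;0 0 0 0 0 1'
python3 st.py
cat > lev.py <<'E'
from h import *
for c in("wrist","side","scene"):
    p=arm.grab_frame(c)
    if c=="wrist": save(p,"w2.png")
    f=wpt if c=="wrist" else pt; d={}
    for n,z in(("knob_grip",.123),("lever_pivot",.088),("lever_end",.088)):
        for r in arm.place_of(p,n)[:1]: d[n]=f(p,r["position"][0]*560,r["position"][1]*420,z)[:2]; print(c,n,round(r["confidence"],2),d[n].round(4))
    if len(d)==3:
        e=d["lever_end"]-np.array([.5668,.1013]); print("  lever angle",(162.7-np.degrees(np.arctan2(e[1],e[0]))).round(1),"len",np.hypot(*e).round(4))
E
python3 lev.py
```

```text
t: 14.3
eef_pos: [0.557, 0.0652, 0.1065]
ee_rot: [1.824, 1.571, 2.977]
force: [0.7, 0.2, -0.6]
width: 0.0691
   q6 -0.884 pos [0.557  0.0652 0.1065] F [ 0.7  0.2 -0.6] M [-0.023 -0.025 -0.032] w 0.0691
t: 15.68
eef_pos: [0.557, 0.0652, 0.2085]
ee_rot: [0.983, 1.571, 2.923]
force: [0.4, -0.0, -0.5]
width: 0.0703
   q6 -0.096 pos [0.557  0.0652 0.2085] F [ 0.4 -0.  -0.5] M [-0.023 -0.009 -0.046] w 0.0703
wrist knob_grip 0.98 [0.5563 0.0633]
wrist lever_pivot 0.73 [0.5694 0.1021]
wrist lever_end 0.83 [0.5179 0.1377]
  lever angle 19.4 len 0.061
side knob_grip 0.55 [0.5519 0.0605]
side lever_pivot 0.88 [0.5653 0.0954]
side lever_end 0.65 [0.5183 0.1336]
  lever angle 16.4 len 0.0583
scene knob_grip 0.53 [0.5528 0.0587]
scene lever_pivot 0.57 [0.5718 0.1055]
scene lever_end 0.56 [0.5251 0.1392]
  lever angle 25.0 len 0.0563
```

```bash
python3 -m inch '-.4 .76 -.2 0 0 1;-.4 .76 -.3 0 0 1;-.35 .76 -.4 0 0 1;0 0 -.6 0 0 1;0 0 -.6 0 0 1;0 0 -.4 0 0 1;0 0 0 0 0 .7' .5 20
python3 -c "
from h import *
p=arm.grab_frame('wrist');save(p,'w3.png')"; python3 st.py
```

```text
t: 17.15
eef_pos: [0.5219, 0.1332, 0.1325]
ee_rot: [1.127, 1.569, -2.632]
force: [0.1, -0.5, 0.3]
width: 0.0437
   q6 0.342 pos [0.5223 0.1334 0.133 ] F [-0.6  0.3  0.3] M [-0.062 -0.015  0.062] w 0.0438
```

View pics/w3.png

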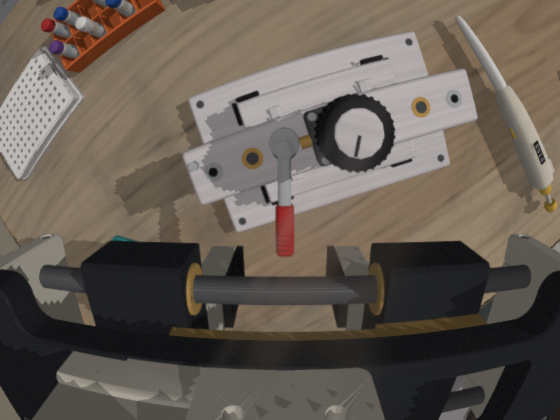

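The lever grip at (285,232) sits centred and aligned between the fingers at (222,280) and (348,280). Next: descend, narrow the gap, and sweep the arc.

```bash
python3 -m inch '0 0 -.5 0 0 0;0 0 -.5 0 0 0;0 0 -.5 0 0 0;0 0 0 0 0 0'; python3 st.py
python3 -m inch '0 0 0 0 0 0;0 0 0 0 0 0;0 0 0 0 0 0' .22 10;python3 st.py
python3 -m inch '.078 .104 0 0 0 -.8;.085 .098 0 0 0 -.8;.092 .092 0 0 0 -.8;.098 .085 0 0 0 -.8;.104 .078 0 0 0 -.8;.109 .071 0 0 0 -.8'; python3 st.py
```

```text
t: 17.7
eef_pos: [0.5216, 0.1328, 0.0868]
ee_rot: [1.178, 1.567, -2.583]
force: [1.1, 0.5, -0.8]
width: 0.0438
   q6 0.337 pos [0.5216 0.1328 0.0868] F [ 1.1  0.5 -0.8] M [-0.065  0.054  0.054] w 0.0438
t: 18.08
eef_pos: [0.5228, 0.1336, 0.089]
ee_rot: [-1.975, 1.57, 0.547]
force: [0.4, 1.1, 0.5]
width: 0.0213
   q6 0.338 pos [0.5228 0.1336 0.089 ] F [0.4 1.1 0.5] M [-0.063  0.06  -0.038] w 0.0213
t: 18.82
eef_pos: [0.5395, 0.1492, 0.0888]
ee_rot: [2.101, 1.571, -2.081]
force: [-0.0, -0.7, -0.1]
width: 0.0196
   q6 -0.09 pos [0.5395 0.1492 0.0888] F [-0.  -0.7 -0.1] M [-0.528  0.283  0.039] w 0.0196
```

```bash
python3 -m inch '.114 .063 -.06 0 0 -.8;.118 .055 -.06 0 0 -.8;.121 .047 0 0 0 -.8;.124 .038 0 0 0 -.8;.127 .029 0 0 0 -.8;.128 .020 0 0 0 -.8'; python3 st.py
python3 -m inch '.130 .011 0 0 0 -.8;.13 .002 0 0 0 -.8;.13 -.007 0 0 0 -.8;.129 -.016 0 0 0 -.8'; python3 st.py
python3 -c "
from h import *
p=arm.grab_frame('wrist');save(p,'w4.png')"
```

```text
t: 19.58
eef_pos: [0.5609, 0.1566, 0.085]
ee_rot: [1.787, 1.57, -2.815]
force: [-1.4, 0.1, -0.2]
width: 0.0194
   q6 -0.496 pos [0.5609 0.1566 0.085 ] F [-1.4  0.1 -0.2] M [-0.043  0.688  0.038] w 0.0194
t: 20.08
eef_pos: [0.5767, 0.1565, 0.085]
ee_rot: [1.734, 1.57, 3.137]
force: [-1.4, -0.1, 0.3]
width: 0.0193
   q6 -0.759 pos [0.5767 0.1565 0.085 ] F [-1.4 -0.1  0.3] M [ 0.021  0.569 -0.005] w 0.0193
```

View pics/w4.png

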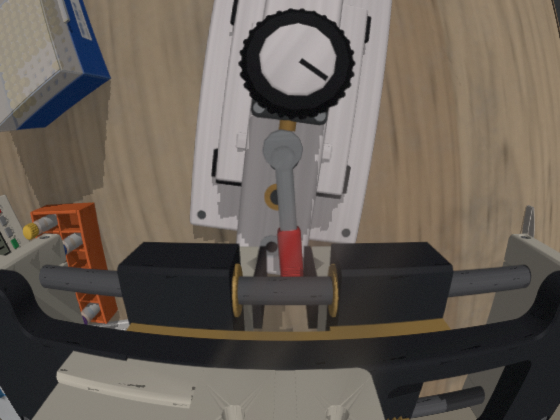

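The lever, at (288,150)→(290,270), follows the finger and is nearly along the bridge. I'll carry on until it meets the stop.

```bash
python3 -m inch '.128 -.025 0 0 0 -.8;.126 -.034 0 0 0 -.8'; python3 st.py
python3 -m inch '.123 -.042 0 0 0 -.8'; python3 st.py
python3 -m inch '.1 -.035 0 0 0 -.2'; python3 st.py
python3 -m inch '.06 -.02 0 0 0 0'; python3 st.py
```

```text
t: 20.38
eef_pos: [0.5842, 0.1548, 0.085]
ee_rot: [1.768, 1.57, 3.032]
force: [-1.4, 0.4, 0.3]
width: 0.0196
   q6 -0.888 pos [0.5842 0.1548 0.085 ] F [-1.4  0.4  0.3] M [0.175 0.334 0.005] w 0.0196
t: 20.5
eef_pos: [0.5879, 0.1535, 0.085]
ee_rot: [1.901, 1.57, 3.096]
force: [-4.5, 1.0, 2.2]
width: 0.0193
   q6 -0.952 pos [0.5879 0.1535 0.085 ] F [-4.5  1.   2.2] M [0.978 2.127 0.098] w 0.0193
t: 20.62
eef_pos: [0.5884, 0.1531, 0.0843]
ee_rot: [1.836, 1.566, 3.013]
force: [-18.1, 10.6, 8.6]
width: 0.0199
   q6 -0.964 pos [0.5884 0.1531 0.0843] F [-18.1  10.6   8.6] M [3.97  6.568 0.09 ] w 0.0199
t: 20.75
eef_pos: [0.5893, 0.1527, 0.0843]
ee_rot: [1.861, 1.564, 3.04]
force: [-17.6, 9.5, 9.2]
width: 0.0217
   q6 -0.961 pos [0.5893 0.1527 0.0843] F [-17.6   9.5   9.2] M [3.723 6.649 0.073] w 0.0217
```

The force jumped to 20 N, so it is on the stop. Back off, open, lift and check.

```bash
python3 -m inch '-.15 .05 0 0 0 0;0 0 0 0 0 0;0 0 0 0 0 0' .4; python3 st.py
python3 -m inch '0 0 .5 0 0 0;0 0 .9 0 0 0;0 0 .9 0 0 0;0 0 .9 0 0 0;0 0 .9 0 0 0;-.9 0 .5 0 0 0;-.9 0 0 0 0 0;-.9 0 0 0 0 0' ; python3 st.py
python3 lev.py; python3 -c "
from h import *
p=arm.grab_frame('wrist');q=arm.grab_frame('side');save(p,'w5.png')
cv2.imwrite('pics/s5.png',cv2.resize(q['frame'][120:360,120:440],None,fx=2,fy=2)[...,::-1])"
```

```text
t: 21.12
eef_pos: [0.5891, 0.1534, 0.0852]
ee_rot: [-0.999, 1.57, 0.179]
force: [0.6, -0.2, 0.0]
width: 0.0346
   q6 -0.968 pos [0.5891 0.1534 0.0852] F [ 0.6 -0.2  0. ] M [ 0.031 -0.028  0.025] w 0.0346
t: 22.12
eef_pos: [0.5073, 0.1533, 0.2244]
ee_rot: [-0.656, 1.569, 0.522]
force: [-0.5, 0.5, 1.2]
width: 0.0351
   q6 -1.057 pos [0.5073 0.1533 0.2244] F [-0.5  0.5  1.2] M [ 0.04   0.005 -0.023] w 0.0351
wrist knob_grip 0.64 [0.5554 0.0637]
wrist lever_pivot 0.86 [0.5689 0.1008]
wrist lever_end 0.67 [0.5827 0.1569]
  lever angle 88.6 len 0.0578
side knob_grip 0.53 [0.5531 0.0614]
side lever_pivot 0.9 [0.5701 0.0954]
side lever_end 0.74 [0.5811 0.1582]
  lever angle 86.8 len 0.0587
scene knob_grip 0.58 [0.5578 0.0665]
scene lever_pivot 0.92 [0.5754 0.1067]
scene lever_end 0.57 [0.5776 0.1532]
  lever angle 84.4 len 0.053
```

View pics/w5.png

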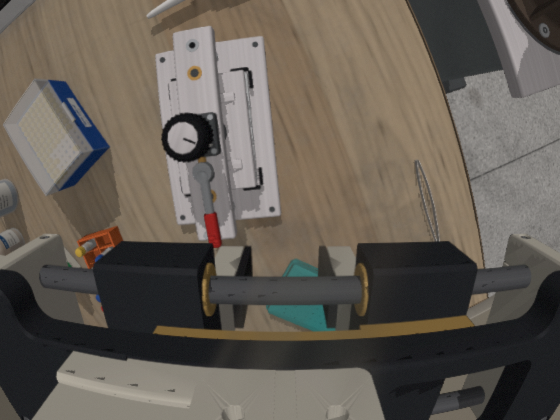

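View pics/s5.png

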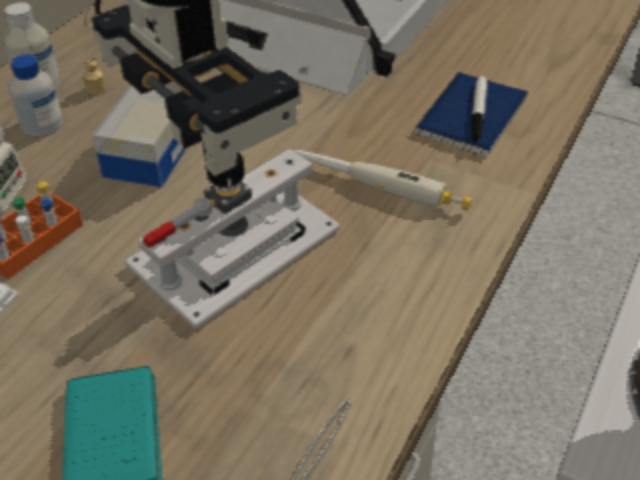

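Lever contact geometry gives 72.6° in the world, against a bridge direction of 72.7°, so it is fully shut. Both pictures show it lying along the bridge, with pipette, tweezers and notebook undisturbed.

```bash
python3 -c "
from station import arm
print(arm.job_done(), arm.get_state()['t'])"
```

```text
the job is handed in; nothing more can be done
the job is handed in; nothing more can be done
```

I tightened the knob to two clutch clicks, swung the red lever shut against its stop, let go, and handed the job in. The robot's clock read about 22 s at the last check before hand-in.

- **Knob:** I turned it about 3.7 rad clockwise with a 50 N grip. The moment rose from about 0.25 to 0.33 N m, then fell sharply twice. The drops came about 0.5 rad apart, which is one click spacing. I released it at the low point after the second click.
- **Lever:** It moved with about 1.4 N until the push jumped to about 20 N at the stop. The contact position puts it at 72.6°, against a measured bridge direction of 72.7°.
- **Last checks:** The arm was clear above the clamp with about zero force on the tool. In the side and wrist pictures the lever lies along the bridge and the pipette, tweezers and notebook look undisturbed. I judged that by eye and did not measure their positions before and after.
- **Disagreements:** The networks put the final lever angle at 84–89° across the three cameras, where fully shut is 90°. I put this down to calibration and detection error, and relied on the stop force and contact position. The plate's seating was not seen directly; it is inferred from the clicks.

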